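# Stack pendant boxes in the lever glue press and hold the pressure

## Task

The glue on three pendant boxes has to set under pressure in one go: pick up the two loose teal-lidded boxes and set them down (don't drop them), lids up, one on top of the other, squarely on the box that already lies on the press bed, edges flush and all the long sides the same way. Then bring the press handle down until the foot on its pressure spring bears on the column and the spring is squeezed about half-way (green showing on its stem, no red), and finish while still holding the handle there: the program ends holding, nothing is let go. Leave the other things on the bench where they are.

Things in the scene. Friction and masses are not known exactly. Their poses are not given: they have to be found in the camera images.
- press: Lever glue press, blue-green iron, fixed; place and yaw vary. Origin: on the bench under the centre of its bed. Bed top 12 mm up; base plate from x = -70 (front, to the robot) to +200 mm, 136 mm wide. +x runs from the front to the pivot, +y left. Two cheeks at y = +-58, x = 150 mm (12 x 44 mm, 138 mm high) carry the arm, which points up at rest and clears the space above the bed.
- press_pivot (a point): Centre of the press's pivot pin, 121 mm above the bench, 150 mm behind (press +x) the bed's centre; the pin runs along press y and the arm turns about it.
- press_beam (a joint): Angle of the press arm (rad): 0 = raised, its rest (the arm points up and slightly forward, 1.45 above level); grows as the arm comes down to the front (press -x); 1.45 = level. A return spring drives it up whenever it is let go: 2 to 3 N at the handle at the start, about 5 N near level. The foot meets a column of three boxes at about 1.41.
- press_grip: Handle: black rubber sleeve turning on its rod, 16 mm thick, 82 mm long between the arm's two steel side bars (10 mm thick, 18 deep), parallel to the pivot pin and 225 mm from it. Origin at its centre, y along the bar. Raised, it is 344 mm above the bench; pinch it from above, fingers closing along press x, and follow the arc: the sleeve turns, so fingers can stay upright.
- press_foot: Round rubber pressure foot, 40 mm across, swivelling on a spring stem that runs through the arm's cross piece 150 mm from the pivot. Origin at the swivel, 9 mm above its lower face; that face is 40 mm below the arm's centre line (pivot to handle) with the spring slack.
- press_spring (a joint): Squeeze of the pressure spring over the foot (m): 0 slack, 0.007 half-way, 0.014 bottomed out. 1.2 N/mm with 3.6 N preload: at half-way 12 N on the boxes, about 13 N down on the handle. 1 mm of squeeze takes 1.5 mm at the handle. The stem rises from the cross piece by as much: 3 mm steel tip, then 8 mm green; red shows beyond 11 mm (too hard).
- box_first: Closed pendant box lying on the press bed, cream with teal lid and a cream panel with a red dot on top, 76 x 56 x 25 mm (x, y, z), about 80 g, not fixed. Origin at the centre of its underside, x along its long side. It lies within a few mm of the bed's centre, long side roughly along press x.
- box_a: Loose pendant box on the bench, just like box_first: 76 x 56 x 25 mm, origin at the centre of its underside, x along the long side.
- box_b: The other loose pendant box, just like box_a. Either may go on first.
- glue_bottle: White glue bottle, 42 mm in diameter, 125 mm high; origin at its foot. Leave alone.
- paint_red: Red paint jar, 42 mm in diameter, 50 mm high; origin at its foot. Leave alone.
- paint_teal: Teal paint jar, 42 mm in diameter, 50 mm high; origin at its foot. Leave alone.
- magnifier: Magnifier on a stand, foot 72 mm in diameter, arm with a lens about 122 mm high, reaching up to 120 mm from the post; origin under the foot. Leave alone.
- tub: White open tub of pendant blanks, 75 x 100 x 55 mm; origin under its centre. Leave alone.
- pen_cup: White cup of pens, 68 mm in diameter, 85 mm high, pens to 140 mm; origin under its centre. Leave alone.
- ring_box: Small ring box, black with red lid, 50 x 50 x 40 mm; origin under its centre. Leave alone.
- brush: Flat glue brush, 170 mm long, lying on the bench in front of the robot; origin near its middle. Leave alone.
There are look-alikes about, which are no part of the job. Leave any blue look-alike of the box_b alone. What is shaped like the box_a but blue is not meant.

How it is judged:
By the outcome, as a careful person would: the job done as asked, in the order asked, and still so for the second after the job is handed in, while the arm keeps its last pose, push and grip.
It also fails if it takes over 72 s, if anything falls off the work surface, if the arm or the gripper's body presses on something with over 40 N, if the wrist force passes 120 N, or if a joint passes its speed limit or range.

## Robot

A 7-joint arm with a two-finger parallel gripper is mounted at the origin on the work surface. World frame = base frame: x ahead of the robot, y to its left, z up, the work surface at z = 0. Lengths are in m, angles in rad, forces in N, time in s.
With the tool pointing down it reaches from about 0.425 to 0.875 m from the base axis. Payload 4.7 kg.
Tool frame: the origin (TCP) lies on the centre line of the jaws, within the pads' length; the fingertips stand 19 mm ahead of it and the grasp point (between the pads) is the TCP; z points along the fingers, y is the line along which they close (so a half turn about z gives the same grasp; the last joint's range is limited). The gripper opens to 85 mm and grips with 20 to 120 N. Pads are 22 mm wide; open, the fingers measure 114 mm over their backs; the gripper's body (76 mm by 85 mm) begins 54 mm behind the grasp point. The pads swing forward as they close: fully open they stand 13 mm farther back than shut.
Start: joints at [1.35, 0.321, -0.07, 1.45, 0.023, 1.371, -0.057], TCP at [0.151, -0.632, 0.25] pointing down, gripper open.
Joint ranges: [-2.86, 2.86], [-0.3, 2.09], [-1.38, 1.24], [0.06, 2.45], [-1.56, 4.7], [0.09, 2.05], [-2.69, 2.69]. Speed limits (rad/s): [2.57, 2.57, 3.14, 3.14, 3.14, 3.14, 3.14].

## Interface

Orientations are given as a unit quaternion [x, y, z, w].
In Python, from rig import manip gives the robot as it stands.
- The arm moves only by the tool arm_command, never from a script. Its argument "increments" is a list of rows, each a list of 5 numbers: the shift along the tool's x, y, z in cm, then the turn about the tool's z in degrees, then the finger opening in cm, from 0 to 8.54. A call has 1 to 10 rows; each row is the pose to reach, as a shift and turn from the pose commanded when the call began, along the tool's axes at that moment; what a row does not reach only later rows make up. A row lasts 1/12 s, in which the tool goes at most 41.7 mm and 7.16 degrees, less where a joint would pass 70% of its speed; a pose out of reach is approached as far as the arm can. A call with a gripper value outside its range is refused whole. The fingers move at their own pace and stop on an object; "force" is the grip in N (left out, the last holds). Time passes only in rows, so rows that repeat a pose let the fingers close. It gives the time, the measured TCP pose, the force, the opening and the grip force at its end, in the units of the state.
- manip.get_obs(): the state, without advancing time (a new reading comes with each control period).
- manip.grab_frame(name): name is "scene" or "top" or "wrist"; returns a dict with "img" (480x640x3 uint8, red, green, blue), "mtx" (3x3 intrinsics, pixels), "rvec" (rotation vector, rad) and "tvec" (3), from world to camera coordinates, as OpenCV has them. Camera axes: x right, y down, z forward; pixel columns grow to the right and rows downward; lengths in m; the calibration is good to about 2 mm. The wrist camera is an equidistant fisheye: a pixel r from the principal point sees the ray r / f radians off the axis. A picture is of the moment at which its call begins. There is no depth.
- manip.finish_job(): hands the job in; it is judged then, once.
The state is a dict: "time": time; "qpos": joint angles; "joint_velocities": joint speeds; "effort": joint torques, N m; "tool_pos": TCP position; "eef_rot": TCP orientation; "force": force on the tool from outside, world axes, zero at the start; "torque": the same for the moment, N m; "opening": finger opening in m; "grip_force": force on a finger pad.
Only numpy, scipy, OpenCV 4.12 (cv2) and the standard library are available. Lean on these libraries where they do the work, as an engineer would, in place of code of your own. Each camera call takes 0.05 s, during which the arm holds its last target. There are 200 camera calls.

## Working session

There is one attempt and no reset: what is moved stays moved. The work goes in short steps, Python scripts to look and compute and a tool call to move; the robot and the scene stay as the last step left them, time stands still between calls to the robot, and variables do not carry over. Pictures are saved under pics/ and viewed, at most 11 in all, crops included, and the job is handed in when it is done.

Besides the shell and the picture viewer there is one more tool, called by a JSON object that holds its "op" and its "data", one argument or row to a line. arm_command: Moves the arm, as the interface text tells. Its arguments: {"type":"object","properties":{"increments":{"type":"array"},"force":{"type":"number"}},"required":["increments"]}

```bash
mkdir -p pics; ls
cat > h.py <<'E'
import numpy as np, cv2
from rig import manip
def grab(n,save=None):
    f=manip.grab_frame(n); f['R']=cv2.Rodrigues(np.array(f['rvec'],float))[0]; f['t']=np.array(f['tvec'],float).ravel(); f['K']=np.array(f['mtx'],float); f['n']=n
    if save: cv2.imwrite('pics/'+save,f['img'][:,:,::-1])
    return f
def cast(f,uv,z):
    uv=np.atleast_2d(np.array(uv,float)); K=f['K']
    p=np.c_[(uv[:,0]-K[0,2])/K[0,0],(uv[:,1]-K[1,2])/K[1,1]]
    if f['n']=='wrist':
        r=np.linalg.norm(p,axis=1,keepdims=True); d=np.c_[p/np.maximum(r,1e-9)*np.sin(r),np.cos(r)]
    else: d=np.c_[p,np.ones(len(p))]
    d=d@f['R']; c=-f['R'].T@f['t']
    return c+d*((z-c[2])/d[:,2:3])
def proj(f,X):
    Xc=np.atleast_2d(X)@f['R'].T+f['t']; K=f['K']
    if f['n']=='wrist':
        rho=np.linalg.norm(Xc[:,:2],axis=1,keepdims=True); th=np.arctan2(rho,Xc[:,2:3]); p=Xc[:,:2]/np.maximum(rho,1e-9)*th
    else: p=Xc[:,:2]/Xc[:,2:3]
    return p*[K[0,0],K[1,1]]+[K[0,2],K[1,2]]
E
python3 - <<'E'
from h import *
for n in('top','scene'):
    f=grab(n,n+'0.png'); print(n,f['K'].round(1).tolist(),(-f['R'].T@f['t']).round(3))
o=manip.get_obs(); print(o['tool_pos'],o['eef_rot'],o['opening'])
E
```

```text
pics
top [[482.3, 0.0, 326.9], [0.0, 482.3, 237.1], [0.0, 0.0, 1.0]] [0.39  0.03  1.399]
scene [[551.5, 0.0, 315.7], [0.0, 551.5, 237.1], [0.0, 0.0, 1.0]] [1.174 0.719 1.083]
[ 0.15109941 -0.63171656  0.24929401] [ 9.93114459e-01  1.17144661e-01 -1.34746922e-04 -8.84495238e-04] 0.08551687280131091
```

View pics/top0.png

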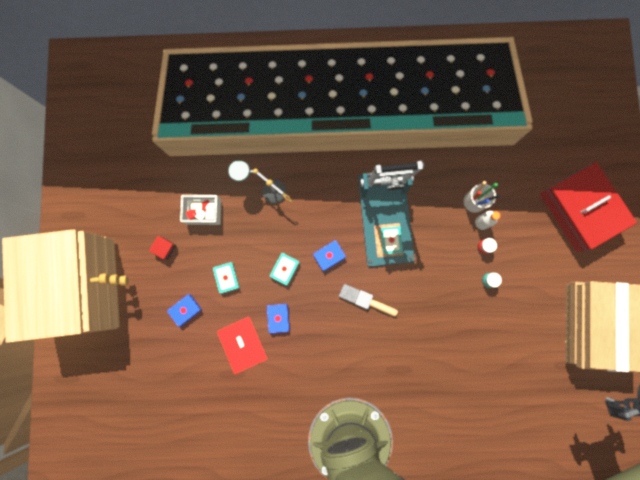

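View pics/scene0.png

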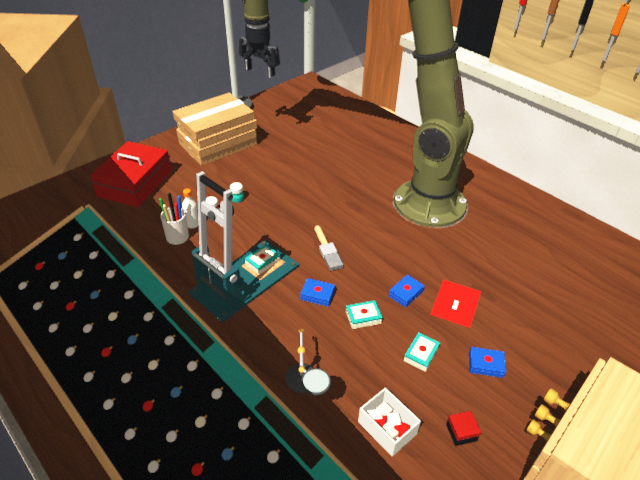

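Top view: the teal-lidded boxes are at (226,278) and (284,269). The blue look-alikes at (330,256), (184,311) and (278,319) are ruled out by their lid colour. box_first is on the press bed at (390,240). The scene view agrees: teal at (364,313) and (422,351). I'll confirm with one crop and measure.

```bash
cat >> h.py <<'E'
def teal(im):
    h=cv2.cvtColor(im,cv2.COLOR_RGB2HSV); return cv2.inRange(h,(75,90,60),(98,255,255))
def boxes(f,z=0.025,amin=100,up=4):
    im=cv2.resize(f['img'],None,fx=up,fy=up,interpolation=cv2.INTER_CUBIC); m=teal(im); out=[]
    for c in cv2.findContours(m,cv2.RETR_EXTERNAL,cv2.CHAIN_APPROX_NONE)[0]:
        if cv2.contourArea(c)<amin*up*up: continue
        px=(c.reshape(-1,2)+.5)/up-.5
        X=cast(f,px,z)[:,:2]; r=cv2.minAreaRect((X*1000).astype(np.float32)); (cx,cy),(w,hh),a=r
        if w<hh: w,hh,a=hh,w,a+90
        out.append((px.mean(0).round(0).tolist(),round(cx,1),round(cy,1),round(w,1),round(hh,1),round((a+90)%180-90,1)))
    return out
E
python3 - <<'E'
from h import *
f=grab('top'); 
for b in boxes(f): print('top',b)
s=grab('scene')
for b in boxes(s): print('scene',b)
a=cv2.resize(f['img'][150:350,160:440],None,fx=2.8,fy=2.8,interpolation=cv2.INTER_CUBIC)
cv2.imwrite('pics/crop1.png',a[:,:,::-1])
E
```

```text
top ([225.0, 278.0], 459.7, 340.7, 77.3, 56.9, 15.4)
top ([284.0, 269.0], 479.6, 173.3, 77.1, 57.3, -28.7)
top ([393.0, 230.0], 578.5, -145.8, 120.4, 83.7, 8.5)
top ([371.0, 240.0], 566.0, -75.6, 166.6, 40.5, 12.2)
top ([385.0, 203.0], 660.6, -123.6, 96.1, 20.5, 86.2)
top ([341.0, 124.0], 904.8, -1.6, 1085.7, 43.6, -89.9)
scene ([422.0, 349.0], 464.8, 342.6, 80.0, 57.5, 15.0)
scene ([364.0, 312.0], 484.7, 175.3, 78.9, 60.8, -28.9)
scene ([269.0, 279.0], 591.0, -74.2, 191.9, 55.5, 3.5)
scene ([248.0, 265.0], 597.6, -136.7, 201.0, 84.4, 11.4)
scene ([212.0, 351.0], 828.5, -101.5, 1087.6, 52.6, -90.0)
```

View pics/crop1.png

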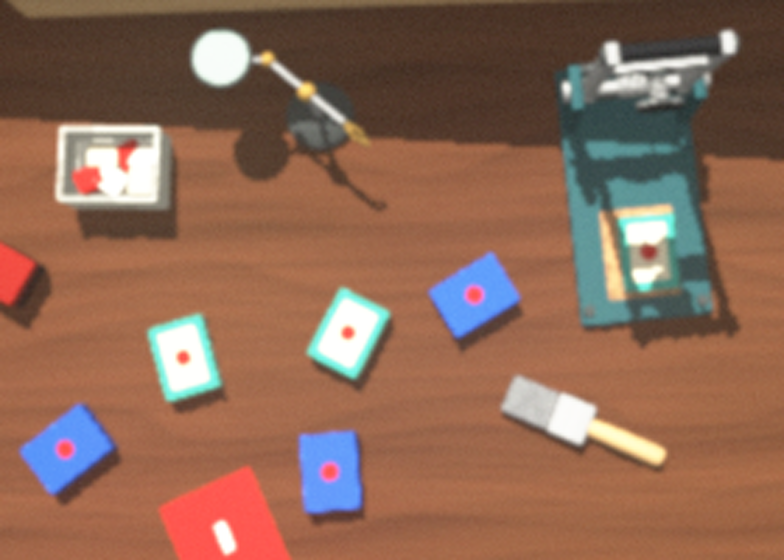

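Crop confirms: the teal-lidded boxes are at crop (183,357) and (348,333), and the three blue ones are not meant. Now moving toward box_b at (480,173) mm, yaw −28.7°.

```bash
cat >> h.py <<'E'
from scipy.spatial.transform import Rotation as Ro
def delta(x,y,z,yaw,o=None):
    """tool-axes shift (cm) and turn (deg) to world mm pose with tool x at yaw deg, tool down"""
    o=o or manip.get_obs(); R=Ro.from_quat(o['eef_rot']); d=R.inv().apply(np.array([x,y,z])/1000-o['tool_pos'])*100
    v=R.as_matrix()[:,0]; y0=np.degrees(np.arctan2(v[1],v[0])); t=-((yaw-y0+90)%180-90)
    return d.round(2).tolist(),round(t,1)
def st():
    o=manip.get_obs(); v=Ro.from_quat(o['eef_rot']).as_matrix()
    print('t',round(o['time'],2),'p',(o['tool_pos']*1000).round(1),'yaw',round(np.degrees(np.arctan2(v[1,0],v[0,0])),2),'tilt',v[2].round(3),'op',round(o['opening']*1000,1),'F',np.round(o['force'],1),'g',round(float(np.max(o['grip_force'])),1),'q',np.round(o['qpos'],2))
E
python3 - <<'E'
from h import *
st()
for p in [(430,-250,250,-28.7),(440,-60,200,-28.7),(480,173,150,-28.7)]: print(delta(*p))
f=grab('wrist'); o=manip.get_obs(); c=-f['R'].T@f['t']
print('cam in tool',Ro.from_quat(o['eef_rot']).inv().apply(c-o['tool_pos']).round(3),'axis',Ro.from_quat(o['eef_rot']).inv().apply(f['R'][2]).round(3),f['K'].round(1).tolist())
E
```

```text
t 0.2 p [ 151.1 -631.9  249.6] yaw 13.45 tilt [-0.    -0.001 -1.   ] op 85.5 F [-0.4  0.1 -0. ] g 0.0 q [ 1.35  0.32 -0.07  1.45  0.02  1.37 -0.06]
([36.01, -30.65, -0.01], np.float64(42.2))
([41.4, -48.89, 5.02], np.float64(42.2))
([50.72, -70.62, 10.04], np.float64(42.2))
cam in tool [ 0.069 -0.001 -0.123] axis [-0.266  0.002  0.964] [[371.6, 0.0, 320.8], [0.0, 371.6, 237.8], [0.0, 0.0, 1.0]]
```

{"op": "arm_command", "data": {
  "increments": [
    [3.1,-2.6,0,-6,8.5],
    [6.2,-5.2,0,-12,8.5],
    [9.3,-7.8,0,-18,8.5],
    [12.4,-10.4,0,-24,8.5],
    [15.5,-13,0,-30,8.5],
    [18.6,-15.6,0,-36,8.5],
    [21.7,-18.2,0,-42,8.5],
    [24.8,-20.8,0,-48,8.5],
    [27.9,-23.4,0,-54,8.5],
    [31,-26,0,-60,8.5]
  ],
  "force": 40
}}

```text
time: 1.08
tool_pos: [0.3929, -0.3054, 0.2505]
eef_rot: [0.8, 0.6, -0.0, 0.0]
force: [0.8, -0.2, -0.6]
opening: 0.0854
grip_force: 0.0
```

Run:
```python
from h import *
st(); print(delta(420,-130,250,151.3)); print(delta(450,60,250,151.3))
```

```text
t 1.08 p [ 392.9 -305.4  250.5] yaw 73.74 tilt [-0.001  0.    -1.   ] op 85.4 F [ 0.8 -0.2 -0.6] g 0.0 q [ 1.04  0.01 -0.43  1.81  0.01  1.32  0.32]
([17.6, -2.31, 0.04], np.float64(-77.6))
([36.68, -4.76, 0.02], np.float64(-77.6))
```

{"op": "arm_command", "data": {
  "increments": [
    [3.7,-0.5,0,-7,8.5],
    [7.4,-1.0,0,-14,8.5],
    [11,-1.5,0,-21,8.5],
    [14.7,-2.0,0,-28,8.5],
    [18.4,-2.5,0,-35,8.5],
    [22,-3,0,-42,8.5],
    [25.7,-3.5,0,-49,8.5],
    [29.3,-4,0,-56,8.5],
    [33,-4.4,0,-63,8.5],
    [36.7,-4.8,0,-70,8.5]
  ]
}}

```text
time: 1.92
tool_pos: [0.4506, 0.06, 0.2506]
eef_rot: [0.311, 0.95, -0.0, 0.001]
force: [0.1, -0.5, 0.4]
opening: 0.085
grip_force: 0.0
```

Run:
```python
from h import *
st(); f=grab('wrist','w1.png')
for b in boxes(f,amin=300,up=2): print(b)
print(delta(482,174,110,151.2))
```

```text
t 1.92 p [450.6  60.  250.6] yaw 143.78 tilt [-0.002 -0.    -1.   ] op 85.0 F [ 0.1 -0.5  0.4] g 0.0 q [ 0.66 -0.1  -0.79  1.89 -0.07  1.33  0.83]
([259.0, 363.0], 568.5, -115.4, 169.1, 128.5, 3.8)
([433.0, 166.0], 483.0, 172.6, 76.8, 57.0, -28.9)
([541.0, 67.0], 462.9, 339.1, 76.8, 58.8, 15.3)
([3.57, 10.29, 14.16], np.float64(-6.5))
```

View pics/w1.png

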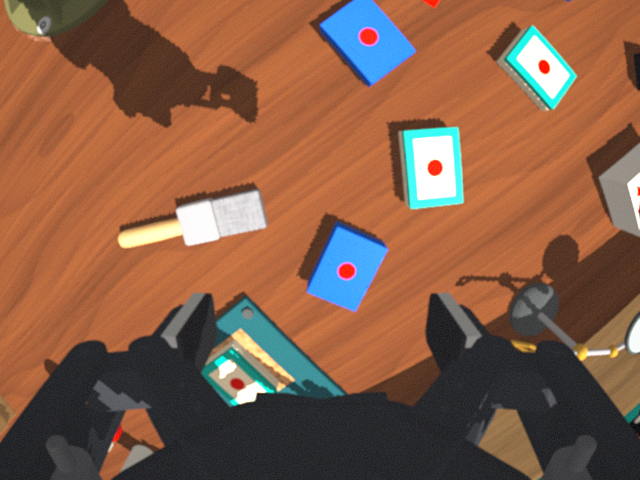

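Wrist view: box_b at (434,167), box_a at (540,67), blue ones at (347,268) and (367,40), box_first at (238,383). I'll check that the arm has settled.

Run:
```python
from h import *
st(); print(delta(483,173,120,151.1)); f=grab('wrist')
for b in boxes(f,amin=300,up=2): print(b)
st(); print(delta(483,173,120,151.1))
```

```text
t 1.97 p [451.2  68.8 251.1] yaw 144.68 tilt [ 0.     0.005 -1.   ] op 84.8 F [1.1 5.7 0.2] g 0.0 q [ 0.66 -0.1  -0.81  1.88 -0.08  1.32  0.83]
([3.43, 10.27, 13.16], np.float64(-6.4))
([232.0, 370.0], 551.4, -119.4, 80.2, 44.5, 33.2)
([271.0, 356.0], 564.8, -79.1, 166.4, 56.3, 3.7)
([424.0, 173.0], 483.0, 172.7, 76.7, 56.9, -29.0)
([535.0, 74.0], 462.9, 339.2, 76.8, 58.6, 15.3)
t 2.02 p [450.9  65.3 250.9] yaw 144.22 tilt [-0.     0.003 -1.   ] op 84.8 F [ 0.3 -1.  -0. ] g 0.0 q [ 0.66 -0.1  -0.8   1.88 -0.07  1.32  0.83]
([3.69, 10.58, 13.12], np.float64(-6.9))
```

{"op": "arm_command", "data": {
  "increments": [
    [1,2.8,2,-2,8.5],
    [2,5.6,6,-4,8.5],
    [3,8.4,9,-6,8.5],
    [4,11,12,-7.5,8.5],
    [4,11,13,-7.5,8.5],
    [4,11,13,-7.5,8.5],
    [4,11,13,-7.5,8.5]
  ]
}}

```text
time: 2.6
tool_pos: [0.4834, 0.1701, 0.1195]
eef_rot: [0.251, 0.968, -0.0, -0.001]
force: [-0.4, 0.3, 0.4]
opening: 0.085
grip_force: 0.0
```

Run:
```python
from h import *
st(); print(delta(483,172.8,21,151)); f=grab('wrist')
for b in boxes(f,amin=300,up=2): print(b)
st()
```

```text
t 2.6 p [483.4 170.1 119.5] yaw 150.97 tilt [ 0.002 -0.001 -1.   ] op 85.0 F [-0.4  0.3  0.4] g 0.0 q [ 0.45  0.25 -0.93  1.92  0.22  1.09  0.5 ]
([0.14, 0.23, 9.85], np.float64(-0.0))
([112.0, 467.0], 592.4, -140.6, 71.2, 26.3, -65.5)
([142.0, 431.0], 558.9, -54.6, 53.2, 37.1, 3.2)
([324.0, 241.0], 483.2, 173.5, 76.1, 56.3, -28.9)
([529.0, 98.0], 463.1, 339.6, 76.5, 58.2, 15.4)
t 2.65 p [484.4 169.7 120.7] yaw 150.89 tilt [-0. -0. -1.] op 85.0 F [ 0.2 -0.3  0.4] g 0.0 q [ 0.45  0.25 -0.93  1.92  0.22  1.09  0.5 ]
```

{"op": "arm_command", "data": {
  "increments": [
    [0.2,0.2,3.5,0,8.5],
    [0.25,0.25,6.5,0,8.5],
    [0.25,0.25,8.8,0,8.5],
    [0.25,0.25,9.9,0,8.5],
    [0.25,0.25,9.9,0,8.5],
    [0.25,0.25,9.9,0,4.8],
    [0.25,0.25,9.9,0,4.8],
    [0.25,0.25,9.9,0,4.8],
    [0.25,0.25,9.9,0,4.8],
    [0.25,0.25,9.9,0,4.8]
  ],
  "force": 40
}}

```text
time: 3.48
tool_pos: [0.4849, 0.1741, 0.0235]
eef_rot: [0.251, 0.968, 0.0, 0.002]
force: [-0.5, -0.8, 6.6]
opening: 0.0547
grip_force: 43.5
```

Run:
```python
from h import *
st()
```

```text
t 3.48 p [484.9 174.1  23.5] yaw 150.92 tilt [-0.003  0.002 -1.   ] op 54.7 F [-0.5 -0.8  6.6] g 43.5 q [ 0.35  0.4  -0.85  1.99  0.38  0.91  0.36]
```

Gripped (54.7 mm opening, 43 N). Next I lift and go to a spot in front of the press to measure box_first.

Run:
```python
from h import *
print(delta(440,-75,150,187));
```

```text
([-8.22, -23.93, -12.66], np.float64(-36.1))
```

{"op": "arm_command", "data": {
  "increments": [
    [0,0,-0.5,0,4.8],
    [0,0,-2.5,0,4.8],
    [0,0,-5.5,0,4.8],
    [0,0,-9,0,4.8],
    [0,0,-12,0,4.8],
    [0,0,-13,0,4.8]
  ]
}}

```text
time: 3.98
tool_pos: [0.4854, 0.1753, 0.1565]
eef_rot: [0.25, 0.968, 0.001, 0.004]
force: [1.2, 2.1, -0.5]
opening: 0.055
grip_force: 42.7
```

Run:
```python
from h import *
st();print(delta(440,-75,150,187));
```

```text
t 3.98 p [485.4 175.3 156.5] yaw 150.99 tilt [-0.006  0.005 -1.   ] op 55.0 F [ 1.2  2.1 -0.5] g 42.7 q [ 0.48  0.2  -0.95  1.88  0.18  1.14  0.52]
([-8.16, -24.1, 0.59], np.float64(-36.0))
```

{"op": "arm_command", "data": {
  "increments": [
    [-0.6,-1.8,0.1,-3,4.8],
    [-1.7,-5,0.2,-8,4.8],
    [-2.9,-8.5,0.3,-13,4.8],
    [-4.1,-12,0.4,-18.5,4.8],
    [-5.3,-15.6,0.5,-24,4.8],
    [-6.5,-19.2,0.5,-29,4.8],
    [-7.6,-22.5,0.5,-33,4.8],
    [-8.2,-24,0.5,-36,4.8],
    [-8.2,-24,0.5,-36,4.8],
    [-8.2,-24,0.5,-36,4.8]
  ]
}}

```text
time: 4.82
tool_pos: [0.4378, -0.0769, 0.1463]
eef_rot: [-0.059, 0.998, -0.0, -0.0]
force: [-0.7, 0.3, -0.6]
opening: 0.055
grip_force: 42.7
```

Run:
```python
from h import *
st(); f=grab('wrist','w2.png')
for b in boxes(f,z=.037,amin=300,up=2): print(b)
```

```text
t 4.82 p [437.8 -76.9 146.3] yaw -173.27 tilt [ 0. -0. -1.] op 55.0 F [-0.7  0.3 -0.6] g 42.7 q [ 0.92 -0.01 -0.79  2.04 -0.01  1.11  1.82]
([187.0, 414.0], 608.9, -172.5, 45.4, 14.7, 4.1)
([190.0, 300.0], 503.1, -159.1, 56.9, 52.8, -85.1)
([320.0, 304.0], 495.4, -69.8, 148.6, 107.5, 7.0)
```

View pics/w2.png

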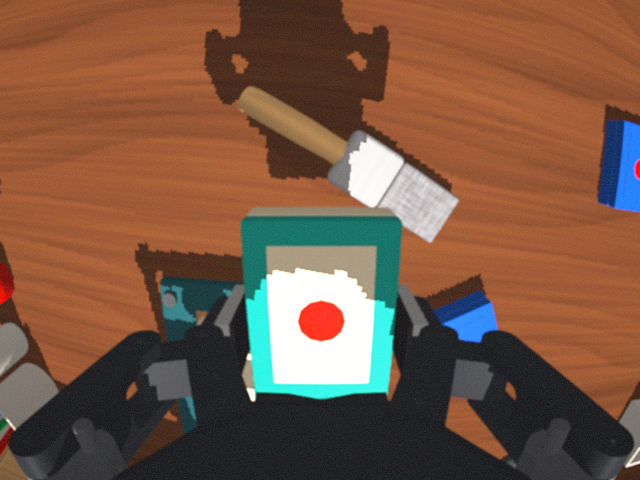

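The held box hides box_first from here; the lid fills (320,305). I'll look from the right-hand side instead, with the camera facing the press.

Run:
```python
from h import *
st(); print(delta(440,-77,250,117),delta(550,-240,250,117))
```

```text
t 4.87 p [438.2 -75.4 146.4] yaw -173.12 tilt [-0.  0. -1.] op 55.4 F [ 0.1  0.3 -0.4] g 42.7 q [ 0.92 -0.01 -0.79  2.04 -0.01  1.11  1.82]
([-0.16, -0.18, -10.36], np.float64(69.9)) ([-9.13, -17.68, -10.37], np.float64(69.9))
```

{"op": "arm_command", "data": {
  "increments": [
    [0,0,-2,5,4.8],
    [-0.5,-0.5,-5,12,4.8],
    [-1.5,-2.5,-8,19,4.8],
    [-2.5,-5,-10,26,4.8],
    [-4,-8,-10.4,33,4.8],
    [-5.5,-11,-10.4,40,4.8],
    [-7,-14,-10.4,47,4.8],
    [-8.2,-16,-10.4,54,4.8],
    [-9,-17.5,-10.4,61,4.8],
    [-9.1,-17.7,-10.4,66,4.8]
  ]
}}

```text
time: 5.7
tool_pos: [0.5519, -0.2417, 0.2493]
eef_rot: [0.496, 0.868, 0.001, -0.0]
force: [-1.2, -0.1, -0.8]
opening: 0.0552
grip_force: 42.7
```

{"op": "arm_command", "data": {
  "increments": [
    [0,0,0,4,4.8],
    [0,0,0,4,4.8],
    [0,0,0,4,4.8]
  ]
}}

```text
time: 5.95
tool_pos: [0.5508, -0.2384, 0.2502]
eef_rot: [0.521, 0.854, 0.0, -0.0]
force: [-0.3, -0.3, -0.9]
opening: 0.0556
grip_force: 42.7
```

Run:
```python
from h import *
st(); f=grab('wrist','w3.png')
for b in boxes(f,z=.037,amin=300,up=2): print(b)
```

```text
t 5.95 p [ 550.8 -238.4  250.2] yaw 117.22 tilt [ 0.001  0.    -1.   ] op 55.6 F [-0.3 -0.3 -0.9] g 42.7 q [ 0.9   0.27 -0.64  1.56  0.17  1.36  0.72]
([610.0, 352.0], 1004.2, -224.0, 132.1, 43.9, -89.7)
([163.0, 292.0], 443.0, -389.4, 39.2, 31.5, -20.6)
([537.0, 261.0], 788.2, -177.0, 68.4, 17.0, 3.6)
([321.0, 303.0], 603.8, -337.1, 214.0, 155.9, -62.8)
([434.0, 152.0], 618.2, -128.4, 253.8, 125.2, 4.1)
```

View pics/w3.png

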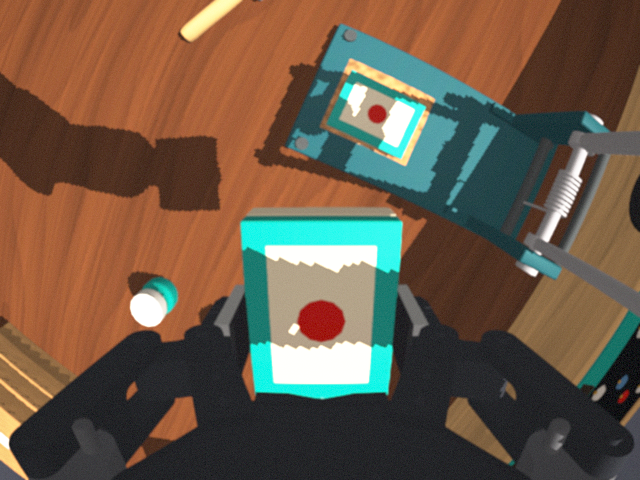

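Box_first is seen in full: dot at (377,114), lid corners near (347,78), (430,105), (405,155), (328,125). I'll measure the panel, lid and dot.

```bash
cat > bf.py <<'E'
from h import *
def first(f,z,c=(377,114),r=60,up=4):
    x0,y0=int(c[0]-r),max(int(c[1]-r),0); im=f['img'][y0:y0+2*r,x0:x0+2*r]
    im=cv2.resize(im,None,fx=up,fy=up,interpolation=cv2.INTER_CUBIC); hs=cv2.cvtColor(im,cv2.COLOR_RGB2HSV)
    H,S,V=[hs[:,:,i].astype(int) for i in range(3)]
    lid=((H>75)&(H<97)&(S>150)&(V>95))
    red=((H<8)|(H>172))&(S>150)
    pan=(S<90)&(V>110)
    out={}
    for n,m in(('lid',lid|pan),('panel',pan|red),('red',red)):
        m=cv2.morphologyEx(m.astype(np.uint8)*255,cv2.MORPH_OPEN,np.ones((5,5)))
        n_,L,s,cc=cv2.connectedComponentsWithStats(m)
        ctr=(np.array([c[0]-x0,c[1]-y0])+.5)*up
        l=L[int(ctr[1]),int(ctr[0])]
        if l==0: print(n,'none'); continue
        cn=max(cv2.findContours((L==l).astype(np.uint8),cv2.RETR_EXTERNAL,cv2.CHAIN_APPROX_NONE)[0],key=cv2.contourArea).reshape(-1,2)
        X=cast(f,(cn+.5)/up-.5+[x0,y0],z)[:,:2]*1000
        (cx,cy),(w,h),a=cv2.minAreaRect(X.astype(np.float32))
        if w<h: w,h,a=h,w,a+90
        print(n,round(cx,1),round(cy,1),round(w,1),round(h,1),round((a+90)%180-90,1))
E
python3 - <<'E'
from bf import *
st(); f=grab('wrist'); first(f,.037)
h=cv2.cvtColor(f['img'],cv2.COLOR_RGB2HSV)
for p in [(340,118),(400,148),(350,140),(330,60),(360,95),(390,120),(390,160)]: print(p,h[p[1],p[0]])
for p in [(342,25),(290,150)]: print(cast(f,p,.008))
E
```

```text
t 6.0 p [ 550.6 -238.7  250.3] yaw 117.2 tilt [ 0.  0. -1.] op 55.2 F [ 0.6 -0.3 -0.6] g 42.7 q [ 0.9   0.27 -0.64  1.56  0.17  1.36  0.72]
lid none
panel 555.9 -134.8 16.0 15.9 27.7
red 555.9 -134.8 16.0 15.9 27.7
(340, 118) [ 40  35 154]
(400, 148) [ 89 195 251]
(350, 140) [17 21 84]
(330, 60) [ 92 136 156]
(360, 95) [ 30   1 255]
(390, 120) [  0   0 255]
(390, 160) [ 93 124 164]
[[ 0.48744759 -0.06707616  0.008     ]]
[[ 0.5001481  -0.20283976  0.008     ]]
```

```bash
sed -i 's/lid=.*/lid=((H>75)\&(H<97)\&(S>155)\&(V>70)); lid=(lid|((S<110)\&(V>80)\&(H<60))|(((H<8)|(H>172))\&(S>150)))/; s/pan=(S<90).*/pan=(S<110)\&(V>80)/; s/lid|pan)/lid)/' bf.py
python3 - <<'E'
from bf import *
f=grab('wrist'); first(f,.037)
h=cv2.cvtColor(f['img'],cv2.COLOR_RGB2HSV)
for y in (100,112,124): print([tuple(int(v) for v in h[y,x]) for x in range(322,436,5)])
E
```

```text
lid 556.0 -134.7 16.1 15.7 -62.4
panel 556.0 -134.7 16.1 15.7 -62.4
red 556.0 -134.7 16.1 15.7 -62.4
[(92, 123, 77), (93, 97, 76), (13, 123, 156), (68, 44, 115), (87, 181, 131), (80, 84, 166), (30, 1, 255), (30, 1, 255), (28, 26, 255), (18, 56, 190), (17, 56, 186), (20, 56, 183), (18, 53, 189), (17, 54, 189), (20, 55, 185), (60, 21, 248), (88, 177, 252), (86, 205, 233), (85, 201, 176), (67, 50, 108), (13, 140, 162), (12, 140, 151), (15, 149, 244)]
[(96, 111, 85), (14, 127, 122), (85, 133, 123), (86, 191, 131), (57, 30, 153), (19, 56, 188), (18, 63, 210), (30, 11, 255), (21, 53, 192), (15, 69, 181), (1, 234, 159), (1, 232, 158), (1, 222, 163), (8, 113, 171), (0, 0, 255), (30, 1, 255), (30, 1, 255), (30, 1, 255), (30, 1, 255), (89, 195, 251), (87, 132, 249), (19, 127, 255), (93, 142, 95)]
[(15, 134, 129), (20, 55, 121), (86, 177, 128), (86, 195, 131), (86, 192, 133), (86, 187, 131), (65, 38, 147), (17, 55, 190), (20, 56, 186), (20, 57, 187), (21, 52, 186), (17, 60, 186), (19, 58, 186), (0, 0, 255), (30, 1, 255), (30, 1, 255), (30, 1, 255), (30, 2, 255), (89, 195, 251), (82, 62, 247), (22, 107, 255), (92, 135, 164), (92, 124, 166)]
```

```bash
sed -i 's/lid=.*/lid=((H>79)\&(H<92)\&(S>150)\&(V>90))/; s/pan=(S<110).*/pan=(S<100)\&(V>135)/' bf.py
python3 - <<'E'
s=open('bf.py').read()
s=s.replace("        l=L[int(ctr[1]),int(ctr[0])]\n        if l==0: print(n,'none'); continue\n","        l=1+s[1:,4].argmax()\n").replace("('panel',pan|red)","('panel',pan)")
open('bf.py','w').write(s)
E
python3 - <<'E'
from bf import *
f=grab('wrist'); first(f,.037); st()
E
```

```text
lid 555.9 -135.6 75.3 54.9 3.4
panel 555.8 -134.7 60.5 40.5 2.6
red 556.0 -134.7 16.0 15.9 27.5
t 6.15 p [ 550.2 -239.7  250.5] yaw 117.07 tilt [-0.  0. -1.] op 55.5 F [ 0.4 -0.4  0.1] g 42.7 q [ 0.9   0.27 -0.64  1.56  0.17  1.36  0.72]
```

```bash
cat >> bf.py <<'E'
def held(f,o,dz=.0015,c=(321,318)):
    """dot + front panel edge of the held box in tool frame (mm)"""
    R=Ro.from_quat(o['eef_rot']); z=o['tool_pos'][2]+dz
    hs=cv2.cvtColor(f['img'],cv2.COLOR_RGB2HSV); H,S,V=[hs[:,:,i].astype(int) for i in range(3)]
    m=((((H<8)|(H>172))&(S>150))*255).astype(np.uint8); m[:, :240]=0; m[:,400:]=0; m[:250]=0; m[380:]=0
    n,L,s,cc=cv2.connectedComponentsWithStats(m); l=1+s[1:,4].argmax()
    cn=max(cv2.findContours((L==l).astype(np.uint8),cv2.RETR_EXTERNAL,cv2.CHAIN_APPROX_NONE)[0],key=cv2.contourArea).reshape(-1,2)
    X=R.inv().apply(cast(f,cn,z)-o['tool_pos'])*1000
    print('held dot',cv2.minEnclosingCircle(X[:,:2].astype(np.float32)),X[:,:2].mean(0).round(2))
    t=((H>75)&(H<97)&(S>150)&(V>50)); e=[]   # front lid edge: first teal from above
    for x in range(260,385,5):
        y=np.argmax(t[200:260,x])+200; e.append((x,y))
    E=R.inv().apply(cast(f,e,z)-o['tool_pos'])*1000
    p=np.polyfit(E[:,1],E[:,0],1); print('front edge x',round(np.median(E[:,0]),2),'angle',round(np.degrees(np.arctan(p[0])),2))
E
python3 - <<'E'
from bf import *
o=manip.get_obs(); f=grab('wrist'); held(f,o); st(); print(delta(556,-135,150,183.2))
print(proj(f,[[.703,-.115,.344]]))
E
```

```text
held dot ((1.6440560817718506, 1.6245391368865967), 8.689398765563965) [1.74 1.66]
front edge x 40.87 angle 0.02
t 6.2 p [ 550.1 -240.   250.5] yaw 117.03 tilt [-0. -0. -1.] op 55.1 F [ 0.1 -0.  -0.6] g 42.7 q [ 0.9   0.27 -0.64  1.56  0.17  1.36  0.72]
([9.08, 5.3, 10.04], np.float64(-66.2))
[[834.13613973 283.8399242 ]]
```

```bash
cat >> bf.py <<'E'
def dots(f,img,pts,zs,r=8,up=6):
    for (u,v),z in zip(pts,zs):
        im=img[v-r:v+r,u-r:u+r]; im=cv2.resize(im,None,fx=up,fy=up,interpolation=cv2.INTER_CUBIC).astype(float)
        w=np.clip(im[:,:,0]-np.maximum(im[:,:,1],im[:,:,2])-40,0,None); w=w/(im[:,:,0]+30)
        w[w<0.3]=0
        yy,xx=np.mgrid[:w.shape[0],:w.shape[1]]; c=np.array([(w*xx).sum(),(w*yy).sum()])/w.sum()
        uv=(c+.5)/up-.5+[u-r,v-r]; print(uv.round(2),(cast(f,uv,z)[0]*1000).round(1))
E
python3 - <<'E'
from bf import *
for n,p in(('top',[(226,278),(284,269),(391,240)]),('scene',[(422,351),(364,312),(263,256)])):
    f=grab(n); im=cv2.imread('pics/%s0.png'%n)[:,:,::-1]; print(n); dots(f,im,p,[.025,.025,.037])
E
```

```text
top
[224.99 277.2 ] [460.5 341.9  25. ]
[283.79 268.35] [481.  173.6  25. ]
[391.23 239.42] [ 553.9 -134.3   37. ]
scene
[422.3  347.96] [462.5 341.4  25. ]
[363.7  310.59] [482.6 173.1  25. ]
[261.97 255.42] [ 555.1 -134.7   37. ]
```

{"op": "arm_command", "data": {
  "increments": [
    [1,0.6,0,-7,4.8],
    [2.5,1.5,1,-14,4.8],
    [4,2.4,2.5,-21,4.8],
    [5.5,3.3,4,-28,4.8],
    [7,4.2,5.5,-35,4.8],
    [8.2,4.9,7,-42,4.8],
    [9.1,5.4,8.5,-49,4.8],
    [9.1,5.4,10,-56,4.8],
    [9.1,5.4,11,-62,4.8],
    [9.1,5.4,12,-66.2,4.8]
  ]
}}

```text
time: 7.13
tool_pos: [0.5566, -0.1347, 0.1296]
eef_rot: [-0.03, 1.0, -0.0, -0.0]
force: [-0.2, 0.7, -0.1]
opening: 0.0549
grip_force: 42.7
```

{"op": "arm_command", "data": {
  "increments": [
    [0,0,0.5,0,4.8],
    [0,0,0.5,0,4.8],
    [0,0,0.5,0,4.8],
    [0,0,0.5,0,4.8]
  ]
}}

```text
time: 7.47
tool_pos: [0.5574, -0.135, 0.1261]
eef_rot: [-0.027, 1.0, -0.0, 0.001]
force: [1.3, -0.2, -0.9]
opening: 0.0551
grip_force: 42.7
```

Run:
```python
from bf import *
for i in range(3):
    o=manip.get_obs(); f=grab('wrist'); held(f,o); st(); print(delta(556.9,-134.6,60.5,183.2))
```

```text
held dot ((0.34383514523506165, 0.6312894225120544), 8.654590606689453) [0.46 0.6 ]
front edge x 39.49 angle -1.01
t 7.52 p [ 557.5 -135.   126.2] yaw -176.91 tilt [-0.001 -0.001 -1.   ] op 54.9 F [ 0.4 -0.4 -0.5] g 42.7 q [ 0.89  0.37 -0.84  1.77  0.3   1.13  1.59]
([0.06, 0.05, 6.57], np.float64(-0.1))
held dot ((0.34293633699417114, 0.6514253616333008), 8.655226707458496) [0.46 0.62]
front edge x 39.49 angle -1.0
t 7.57 p [ 557.4 -135.   126.1] yaw -176.89 tilt [-0.001 -0.001 -1.   ] op 55.0 F [-0.1 -0.9 -1.1] g 42.7 q [ 0.89  0.37 -0.84  1.77  0.3   1.13  1.59]
([0.06, 0.05, 6.56], np.float64(-0.1))
held dot ((0.27954480051994324, 0.6498917937278748), 8.651503562927246) [0.46 0.66]
front edge x 39.46 angle 0.05
t 7.62 p [ 557.3 -134.9  126. ] yaw -176.88 tilt [-0.001 -0.001 -1.   ] op 54.7 F [ 0.4 -0.7 -0.7] g 42.7 q [ 0.89  0.37 -0.84  1.77  0.3   1.13  1.59]
([0.05, 0.04, 6.55], np.float64(-0.1))
```

{"op": "arm_command", "data": {
  "increments": [
    [0.05,0.05,1.5,0,4.8],
    [0.1,0.05,3.5,0,4.8],
    [0.1,0.05,5.2,0,4.8],
    [0.1,0.05,5.8,0,4.8],
    [0.1,0.05,6.0,0,4.8],
    [0.1,0.05,6.2,0,4.8],
    [0.1,0.05,6.3,0,4.8],
    [0.1,0.05,6.35,0,4.8],
    [0.1,0.05,6.35,0,4.8]
  ]
}}

```text
time: 8.37
tool_pos: [0.5565, -0.1345, 0.0626]
eef_rot: [-0.028, 1.0, -0.0, 0.001]
force: [-0.0, -0.4, -0.8]
opening: 0.0549
grip_force: 42.7
```

Run:
```python
from bf import *
st(); print(delta(556.3,-134.6,60.5,183.2))
```

```text
t 8.37 p [ 556.5 -134.5   62.6] yaw -176.85 tilt [-0.001 -0.001 -1.   ] op 54.9 F [-0.  -0.4 -0.8] g 42.7 q [ 0.86  0.44 -0.8   1.83  0.37  1.03  1.54]
([0.02, -0.01, 0.21], np.float64(-0.0))
```

{"op": "arm_command", "data": {
  "increments": [
    [0,0,0.08,0,4.8],
    [0,0,0.16,0,4.8],
    [0,0,0.24,0,4.8],
    [0,0,0.3,0,4.8],
    [0,0,0.3,0,4.8]
  ]
}}

```text
time: 8.78
tool_pos: [0.5562, -0.1345, 0.0606]
eef_rot: [-0.027, 1.0, -0.001, -0.0]
force: [-4.3, 0.9, 10.5]
opening: 0.0549
grip_force: 44.0
```

Contact, 10 N at z = 60.6 mm as expected. Release and rise.

{"op": "arm_command", "data": {
  "increments": [
    [0,0,-0.1,0,5.6],
    [0,0,-0.1,0,6.2],
    [0,0,-0.1,0,7],
    [0,0,-0.1,0,8],
    [0,0,-0.1,0,8.5],
    [0,0,-1,0,8.5],
    [0,0,-3,0,8.5],
    [0,0,-6,0,8.5],
    [0,0,-10,0,8.5],
    [0,0,-14,0,8.5]
  ]
}}

```text
time: 9.62
tool_pos: [0.5552, -0.134, 0.2002]
eef_rot: [-0.028, 1.0, 0.0, -0.001]
force: [1.3, -1.3, -0.1]
opening: 0.0848
grip_force: 0.0
```

Run:
```python
from bf import *
st(); print(delta(462,340.5,200,195.4)); 
f=grab('wrist','w4.png'); first(f,.062,c=(321,240),r=70)
```

```text
t 9.62 p [ 555.2 -134.   200.2] yaw -176.81 tilt [ 0.001  0.001 -1.   ] op 84.8 F [ 1.3 -1.3 -0.1] g 0.0 q [ 0.93  0.29 -0.87  1.69  0.23  1.27  1.64]
([6.66, 47.89, 0.07], np.float64(-12.2))
lid 556.1 -134.1 76.4 57.1 3.1
panel 555.9 -133.9 60.2 39.9 3.2
red 556.0 -134.3 16.6 15.7 47.0
```

{"op": "arm_command", "data": {
  "increments": [
    [0.2,1.5,0,0,8.5],
    [0.6,4.5,0,0,8.5],
    [1.1,8.3,0,-1,8.5],
    [1.7,12.3,0,-2,8.5],
    [2.2,16.3,0,-4,8.5],
    [2.8,20.3,0,-6,8.5],
    [3.4,24.3,0,-8,8.5],
    [3.9,28.3,0,-10,8.5],
    [4.5,32.3,0,-12,8.5],
    [5.1,36.3,0,-12.2,8.5]
  ]
}}

```text
time: 10.5
tool_pos: [0.4833, 0.2272, 0.1984]
eef_rot: [-0.135, 0.991, -0.0, -0.0]
force: [0.4, 0.3, 0.4]
opening: 0.085
grip_force: 0.0
```

Run:
```python
from bf import *
st(); print(delta(462,340.5,110,195.4)); 
for n,p in(('top',(391,239)),('scene',(262,251))):
    f=grab(n,n+'1.png'); print(n); dots(f,f['img'],[p],[.062],r=9)
```

```text
t 10.5 p [483.3 227.2 198.4] yaw -164.54 tilt [ 0.001 -0.001 -1.   ] op 85.0 F [0.4 0.3 0.4] g 0.0 q [ 0.48  0.26 -1.1   1.78  0.24  1.25  1.16]
([-0.97, 11.49, 8.83], np.float64(0.1))
top
[392.64 238.92] [ 552.1 -135.2   62. ]
scene
[261.76 248.59] [ 554.2 -134.6   62. ]
```

The placed box is within about 1.5 mm of box_first: relative shift (−1.8,−0.9) in top and (−0.9,0.1) in scene. On to box_a.

{"op": "arm_command", "data": {
  "increments": [
    [-0.3,3,2,0,8.5],
    [-0.6,6.5,4,0,8.5],
    [-0.8,9.5,6,0,8.5],
    [-1,11.4,8,0,8.5],
    [-1,11.4,8.8,0,8.5],
    [-1,11.4,8.8,0,8.5],
    [-1,11.4,8.8,0,8.5],
    [-1,11.4,8.8,0,8.5]
  ]
}}

```text
time: 11.27
tool_pos: [0.4654, 0.3366, 0.1114]
eef_rot: [-0.133, 0.991, -0.0, 0.0]
force: [-0.4, 0.4, 0.6]
opening: 0.0849
grip_force: 0.0
```

Run:
```python
from bf import *
for i in range(2):
    st(); f=grab('wrist')
    for b in boxes(f,amin=1500,up=2)[:4]: print(b)
print(delta(462,340.5,22,195.4))
```

```text
t 11.27 p [465.4 336.6 111.4] yaw -164.76 tilt [-0.001 -0.001 -1.   ] op 84.9 F [-0.4  0.4  0.6] g 0.0 q [ 0.16  0.46 -1.02  1.78  0.43  1.14  0.84]
([330.0, 244.0], 462.8, 341.4, 76.1, 55.8, 15.3)
t 11.32 p [465.7 336.7 111.7] yaw -164.78 tilt [-0.001 -0.001 -1.   ] op 85.0 F [-0.9  0.8  0.6] g 0.0 q [ 0.16  0.46 -1.02  1.78  0.43  1.14  0.84]
([330.0, 244.0], 462.9, 341.5, 76.2, 55.8, 15.3)
([0.28, 0.46, 8.98], np.float64(-0.2))
```

{"op": "arm_command", "data": {
  "increments": [
    [0.2,0.4,3,0,8.5],
    [0.25,0.5,6,0,8.5],
    [0.25,0.5,8,0,8.5],
    [0.25,0.5,8.8,0,8.5],
    [0.25,0.5,8.8,0,8.5],
    [0.25,0.5,8.8,0,4.8],
    [0.25,0.5,8.8,0,4.8],
    [0.25,0.5,8.8,0,4.8],
    [0.25,0.5,8.8,0,4.8],
    [0.25,0.5,8.8,0,4.8]
  ],
  "force": 40
}}

```text
time: 12.2
tool_pos: [0.462, 0.3428, 0.0248]
eef_rot: [-0.133, 0.991, 0.0, 0.002]
force: [-0.6, -0.9, 7.1]
opening: 0.0552
grip_force: 44.0
```

{"op": "arm_command", "data": {
  "increments": [
    [0,0,-0.5,0,4.8],
    [0,0,-2.5,0,4.8],
    [0,0,-5.5,0,4.8],
    [0,0,-9,0,4.8],
    [0,0,-13,0,4.8],
    [0,0,-17,0,4.8],
    [0,0,-19,0,4.8],
    [0,0,-19,0,4.8],
    [0,0,-19,0,4.8]
  ]
}}

```text
time: 12.95
tool_pos: [0.4611, 0.3423, 0.2141]
eef_rot: [-0.134, 0.991, 0.0, 0.001]
force: [0.3, -0.8, -1.0]
opening: 0.0551
grip_force: 43.2
```

Run:
```python
from bf import *
for i in range(2):
    o=manip.get_obs(); f=grab('wrist'); held(f,o); st()
print(delta(556.5,-134.5,190,183.2))
```

```text
held dot ((-0.41922155022621155, 0.32707732915878296), 8.284438133239746) [-0.32  0.36]
front edge x 38.35 angle 0.05
t 13.0 p [460.5 341.5 212.4] yaw -164.65 tilt [ 0.    -0.001 -1.   ] op 55.4 F [-0.2 -0.9 -2.5] g 43.1 q [ 0.21  0.36 -1.09  1.67  0.33  1.31  0.9 ]
held dot ((-0.4142008423805237, 0.30568864941596985), 8.28139591217041) [-0.31  0.34]
front edge x 38.33 angle 0.06
t 13.05 p [460.2 341.1 211.5] yaw -164.65 tilt [ 0.002 -0.001 -1.   ] op 55.2 F [ 0.   0.3 -1.5] g 43.1 q [ 0.21  0.36 -1.09  1.67  0.33  1.31  0.9 ]
([3.29, -48.41, 2.21], np.float64(12.1))
```

{"op": "arm_command", "data": {
  "increments": [
    [0.1,-1.5,0,0,4.8],
    [0.3,-4.5,0,1,4.8],
    [0.6,-8.3,0,2,4.8],
    [0.9,-12.3,0,4,4.8],
    [1.1,-16.3,0,6,4.8],
    [1.4,-20.3,0,8,4.8],
    [1.7,-24.3,0,10,4.8],
    [2,-28.3,0,11,4.8],
    [2.2,-32.3,0,12,4.8],
    [2.5,-36.3,0,12.1,4.8]
  ]
}}

```text
time: 13.88
tool_pos: [0.5316, -0.0169, 0.211]
eef_rot: [-0.028, 1.0, 0.0, -0.001]
force: [0.4, 0.2, -1.5]
opening: 0.055
grip_force: 43.1
```

Run:
```python
from bf import *
st(); print(delta(555,-134.6,150,183.2))
```

```text
t 13.88 p [531.6 -16.9 211. ] yaw -176.8 tilt [ 0.003  0.    -1.   ] op 55.0 F [ 0.4  0.2 -1.5] g 43.1 q [ 0.85  0.19 -0.95  1.77  0.16  1.27  1.48]
([-1.7, -11.88, 6.1], np.float64(-0.0))
```

{"op": "arm_command", "data": {
  "increments": [
    [-0.5,-3.5,0.5,0,4.8],
    [-1,-7,1.5,0,4.8],
    [-1.4,-10,3,0,4.8],
    [-1.7,-11.7,5,0,4.8],
    [-1.7,-11.9,7,0,4.8],
    [-1.7,-11.9,8.5,0,4.8],
    [-1.7,-11.9,9,0,4.8],
    [-1.7,-11.9,9,0,4.8],
    [-1.7,-11.9,9,0,4.8],
    [-1.7,-11.9,9,0,4.8]
  ]
}}

```text
time: 14.72
tool_pos: [0.557, -0.132, 0.1235]
eef_rot: [-0.029, 1.0, -0.0, 0.0]
force: [0.1, -0.8, -0.1]
opening: 0.055
grip_force: 43.1
```

Run:
```python
from bf import *
for i in range(2):
    o=manip.get_obs(); f=grab('wrist'); held(f,o); st()
print(delta(555,-134.6,86.8,183.1))
```

```text
held dot ((-0.3675089478492737, 0.6790230870246887), 8.5495023727417) [-0.24  0.57]
front edge x 45.23 angle -3.76
t 14.77 p [ 557.1 -132.2  123.8] yaw -176.7 tilt [-0.001 -0.001 -1.   ] op 54.7 F [-0.   0.4 -0.2] g 43.1 q [ 0.9   0.37 -0.84  1.78  0.3   1.13  1.58]
held dot ((-0.3808068037033081, 0.6973558068275452), 8.542733192443848) [-0.26  0.53]
front edge x 45.24 angle -3.76
t 14.82 p [ 557.1 -132.3  123.9] yaw -176.71 tilt [-0.002 -0.001 -1.   ] op 55.2 F [ 0.2  0.3 -0.4] g 43.1 q [ 0.9   0.37 -0.84  1.78  0.3   1.13  1.58]
([0.23, -0.21, 3.71], np.float64(0.2))
```

{"op": "arm_command", "data": {
  "increments": [
    [0.05,-0.1,0.8,0.1,4.8],
    [0.12,-0.22,1.8,0.2,4.8],
    [0.12,-0.22,2.8,0.2,4.8],
    [0.12,-0.22,3.2,0.2,4.8],
    [0.12,-0.22,3.4,0.2,4.8],
    [0.12,-0.22,3.5,0.2,4.8],
    [0.12,-0.22,3.5,0.2,4.8]
  ]
}}

```text
time: 15.4
tool_pos: [0.5554, -0.1346, 0.0876]
eef_rot: [-0.027, 1.0, 0.0, -0.0]
force: [0.7, -0.2, -0.2]
opening: 0.055
grip_force: 43.2
```

Run:
```python
from bf import *
st(); print(delta(555.9,-134.5,86.8,183.1))
```

```text
t 15.4 p [ 555.4 -134.6   87.6] yaw -176.94 tilt [ 0.  0. -1.] op 55.0 F [ 0.7 -0.2 -0.2] g 43.2 q [ 0.88  0.41 -0.82  1.81  0.34  1.07  1.56]
([-0.05, 0.01, 0.08], np.float64(-0.0))
```

{"op": "arm_command", "data": {
  "increments": [
    [-0.03,0,0.05,0,4.8],
    [-0.03,0,0.1,0,4.8],
    [-0.03,0,0.16,0,4.8],
    [-0.03,0,0.22,0,4.8],
    [-0.03,0,0.22,0,4.8]
  ]
}}

```text
time: 15.82
tool_pos: [0.5561, -0.1348, 0.0868]
eef_rot: [-0.027, 1.0, -0.0, 0.0]
force: [-2.5, 0.4, 6.6]
opening: 0.0549
grip_force: 43.9
```

{"op": "arm_command", "data": {
  "increments": [
    [0,0,-0.1,0,5.6],
    [0,0,-0.1,0,6.2],
    [0,0,-0.1,0,7],
    [0,0,-0.1,0,8],
    [0,0,-0.1,0,8.5],
    [0,0,-1,0,8.5],
    [0,0,-3,0,8.5],
    [0,0,-6,0,8.5],
    [0,0,-10,0,8.5],
    [0,0,-14,0,8.5]
  ]
}}

```text
time: 16.65
tool_pos: [0.555, -0.1343, 0.2271]
eef_rot: [-0.027, 1.0, 0.0, -0.001]
force: [0.8, -1.6, 0.4]
opening: 0.0848
grip_force: 0.0
```

Run:
```python
from bf import *
st(); f=grab('wrist'); first(f,.087,c=(321,240),r=80); first(f,.087,c=(321,240),r=100)
print(delta(480,-220,420,95))
```

```text
t 16.65 p [ 555.  -134.3  227.1] yaw -176.91 tilt [ 0.001  0.001 -1.   ] op 84.8 F [ 0.8 -1.6  0.4] g 0.0 q [ 0.95  0.27 -0.88  1.66  0.21  1.32  1.65]
lid 557.1 -134.4 76.5 56.9 3.0
panel 556.9 -134.1 59.2 40.0 3.1
red 556.7 -134.7 15.7 15.6 3.1
lid 557.1 -134.4 76.5 56.9 3.0
panel 556.9 -134.1 59.2 40.0 3.1
red 556.7 -134.7 15.7 15.6 3.1
([8.21, -8.18, -18.43], np.float64(88.1))
```

{"op": "arm_command", "data": {
  "increments": [
    [0,-0.5,-2,7,8.5],
    [0,-2,-5,14,8.5],
    [0,-4,-8,21,8.5],
    [-0.5,-6,-11,28,8.5],
    [-1,-8,-14,35,8.5],
    [-1.7,-10,-17,42,8.5],
    [-2.4,-11.5,-19,49,8.5],
    [-2.9,-11.7,-19.3,56,8.5],
    [-2.9,-11.7,-19.3,63,8.5],
    [-2.9,-11.7,-19.3,70,8.5]
  ]
}}

```text
time: 17.53
tool_pos: [0.5914, -0.2502, 0.4193]
eef_rot: [0.554, 0.832, 0.001, 0.0]
force: [-1.4, -0.4, 0.2]
opening: 0.0851
grip_force: 0.0
```

{"op": "arm_command", "data": {
  "increments": [
    [0,0,0,7,8.5],
    [0,0,0,14,8.5],
    [0,0,0,18,8.5],
    [0,0,0,18,8.5],
    [0,0,0,18,8.5]
  ]
}}

```text
time: 17.95
tool_pos: [0.5909, -0.2498, 0.4189]
eef_rot: [0.674, 0.738, 0.0, 0.0]
force: [0.7, -0.3, 0.8]
opening: 0.0847
grip_force: 0.0
```

Run:
```python
from bf import *
st(); f=grab('wrist','w5.png')
for n in('top','scene'): grab(n,n+'2.png')
st(); print(proj(f,[[.556,-.1345,.087],[.69,-.125,.344]]))
s=cv2.imread('pics/scene2.png')[150:330,170:350]; s=cv2.resize(s,None,fx=3,fy=3,interpolation=cv2.INTER_CUBIC)
w=cv2.imread('pics/w5.png'); 
cv2.imwrite('pics/s2c.png',s)
```

```text
t 17.95 p [ 590.9 -249.8  418.9] yaw 95.19 tilt [-0.  0. -1.] op 84.7 F [ 0.7 -0.3  0.8] g 0.0 q [ 0.79  0.34 -0.61  1.15  0.2   1.71  0.32]
t 18.1 p [ 590.9 -250.   418.7] yaw 95.14 tilt [-0.  0. -1.] op 85.0 F [-0.9 -0.2  0.8] g 0.0 q [ 0.79  0.34 -0.62  1.15  0.2   1.71  0.32]
[[299.16082154  96.48395367]
 [509.86422516  65.85137763]]
```

View pics/w5.png

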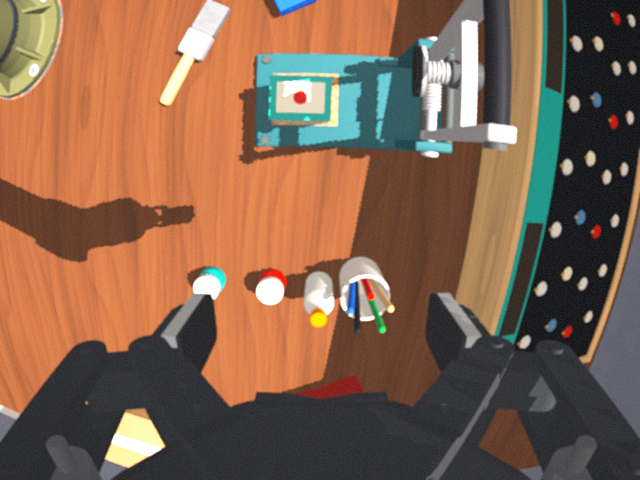

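View pics/s2c.png

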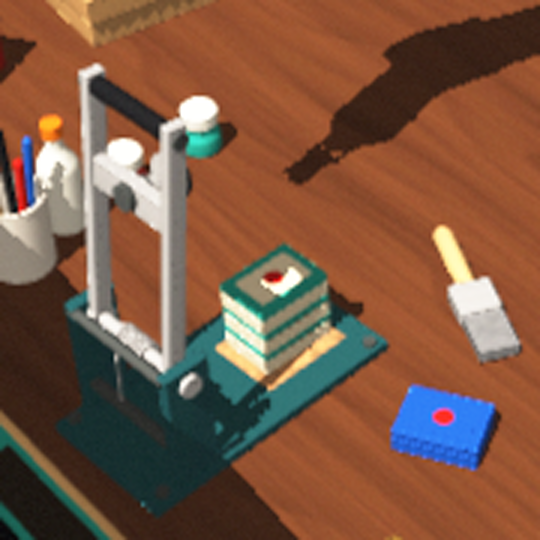

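Wrist view: column at (300,97), handle bar at u≈498 for v 0–122, plate front corners (258,55) and (258,147). The scene crop shows a square three-high column, lids up. Now I'll locate the handle.

Run:
```python
from bf import *
f=grab('wrist')
c=cast(f,[(258,55),(258,147),(415,150)],.010)*1000; print(c.round(1))
d=c[0]-c[1]; print('yaw front',np.degrees(np.arctan2(-d[0],d[1])).round(2)); d=c[2]-c[1]; print('yaw side',np.degrees(np.arctan2(d[1],d[0])).round(2))
# black bar centre line
g=f['img'].max(axis=2)
for v in (10,40,70,100,115):
    r=np.where(g[v,470:530]<60)[0]+470; print(v,r.min(),r.max(),(cast(f,[(r.min(),v),(r.max(),v),((r.min()+r.max())/2,v)],.344)[:,:2]*1000).round(1).tolist())
for n,p in(('scene',[(262,242)]),('top',[(393,238)])):
    F=grab(n); print(n); dots(F,F['img'],p,[.087],r=9)
    if n=='scene': print((cast(F,[(201.7,178.3),(231,196.7),(216.3,187.5)],.344)*1000).round(1))
    else: T=F
h=T['img'][150:200,350:440].max(axis=2); ys,xs=np.where(h<45); print(len(xs))
```

```text
[[ 486.6  -68.7   10. ]
 [ 498.2 -203.2   10. ]
 [ 723.9 -185.6   10. ]]
yaw front 4.92
yaw side 4.46
10 484 494 [[671.6, -94.6], [678.0, -92.8], [674.8, -93.8]]
40 485 496 [[672.9, -113.5], [680.0, -111.7], [676.4, -112.6]]
70 485 495 [[674.0, -131.5], [680.4, -130.1], [677.2, -130.8]]
100 484 494 [[674.9, -149.1], [681.2, -147.8], [678.0, -148.5]]
115 484 494 [[675.8, -157.6], [682.1, -156.5], [679.0, -157.1]]
scene
[260.9  242.09] [ 555.8 -134.2   87. ]
[[ 684.3 -160.6  344. ]
 [ 674.8  -65.6  344. ]
 [ 679.6 -112.3  344. ]]
top
[393.26 236.6 ] [ 555.5 -134.1   87. ]
0
```

{"op": "arm_command", "data": {
  "increments": [
    [1.5,1.3,0,0,8.5],
    [4,3.5,0,0,8.5],
    [7,6.1,0,0,8.5],
    [9.5,8.3,0,0.2,8.5],
    [11.3,9.8,0,0.4,8.5],
    [12,10.4,0,0.4,8.5],
    [12,10.4,0,0.4,8.5],
    [12,10.4,0,0.4,8.5],
    [12,10.4,0,0.4,8.5]
  ]
}}

```text
time: 19.0
tool_pos: [0.6833, -0.1239, 0.4189]
eef_rot: [0.679, 0.734, -0.001, 0.001]
force: [-0.6, -0.3, -0.7]
opening: 0.0851
grip_force: 0.0
```

Run:
```python
from bf import *
st(); f=grab('wrist','w6.png'); st(); print(proj(f,[[.684,-.121,.352],[.684,-.121,.344]]))
```

```text
t 19.0 p [ 683.3 -123.9  418.9] yaw 94.48 tilt [-0.002 -0.    -1.   ] op 85.1 F [-0.6 -0.3 -0.7] g 0.0 q [ 0.52  0.48 -0.64  0.98  0.29  1.76  0.06]
t 19.05 p [ 683.2 -124.1  419. ] yaw 94.45 tilt [-0.002  0.    -1.   ] op 85.1 F [-0.7 -0.2  0.2] g 0.0 q [ 0.52  0.48 -0.64  0.98  0.29  1.76  0.06]
[[319.67887906 259.66115104]
 [319.71707583 255.0191023 ]]
```

View pics/w6.png

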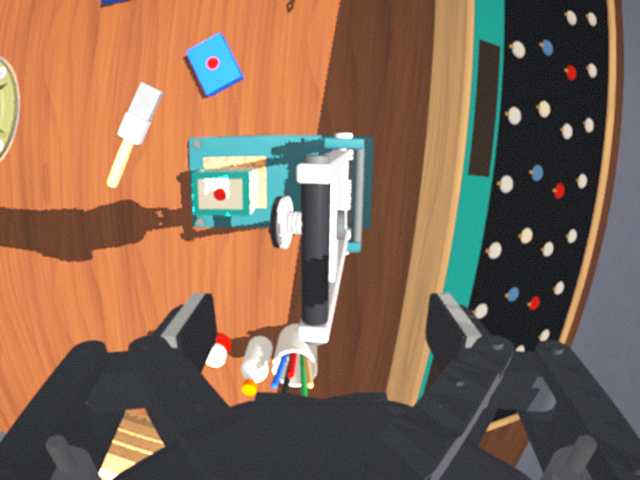

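Handle sleeve runs from (317,183) to (315,322), centre (316,252), i.e. about (682,−119.5) mm. The jaws straddle it. Descend and pinch.

{"op": "arm_command", "data": {
  "increments": [
    [0.2,-0.1,1.5,0,8.5],
    [0.4,-0.1,3.5,0,8.5],
    [0.4,-0.1,5.5,0,8.5],
    [0.4,-0.1,7,0,8.5],
    [0.4,-0.1,7.5,0,6],
    [0.4,-0.1,7.5,0,4],
    [0.4,-0.1,7.5,0,2.5],
    [0.4,-0.1,7.5,0,1],
    [0.4,-0.1,7.5,0,0.5],
    [0.4,-0.1,7.5,0,0.5]
  ],
  "force": 60
}}

```text
time: 19.88
tool_pos: [0.6804, -0.1178, 0.3448]
eef_rot: [0.678, 0.735, -0.002, -0.001]
force: [-8.5, -0.1, 4.2]
opening: 0.0139
grip_force: 58.3
```

{"op": "arm_command", "data": {
  "increments": [
    [0,0,0,0,0.5],
    [0,0,0,0,0.5],
    [0,0,0,0,0.5],
    [0,0,0,0,0.5]
  ]
}}

```text
time: 20.22
tool_pos: [0.6804, -0.1178, 0.3448]
eef_rot: [0.678, 0.735, -0.002, -0.001]
force: [-8.3, -0.6, 4.0]
opening: 0.0143
grip_force: 58.3
```

Run:
```python
from bf import *
st()
```

```text
t 20.22 p [ 680.4 -117.8  344.8] yaw 94.61 tilt [-0.001 -0.005 -1.   ] op 14.3 F [-8.3 -0.6  4. ] g 58.3 q [ 0.55  0.46 -0.65  1.15  0.27  1.62  0.05]
```

Gripped on the sleeve. Follow the arc: tool −y is press −x.

{"op": "arm_command", "data": {
  "increments": [
    [-1.2,-1.2,0.17,0,0.5],
    [0,-2.8,0.49,0,0.5],
    [0,-4.35,0.92,0,0.5],
    [0,-5.85,1.45,0,0.5],
    [0,-7.3,2.09,0,0.5],
    [0,-8.7,2.82,0,0.5],
    [0,-10.0,3.65,0,0.5],
    [0,-11.3,4.58,0,0.5],
    [0,-12.5,5.6,0,0.5],
    [0,-13.65,6.7,0,0.5]
  ]
}}

```text
time: 21.05
tool_pos: [0.5465, -0.1267, 0.2791]
eef_rot: [0.677, 0.736, 0.001, 0.001]
force: [-3.1, 3.6, 8.1]
opening: 0.0139
grip_force: 59.4
```

Run:
```python
from bf import *
st()
```

```text
t 21.05 p [ 546.5 -126.7  279.1] yaw 94.73 tilt [ 0.     0.003 -1.   ] op 13.9 F [-3.1  3.6  8.1] g 59.4 q [ 0.78  0.17 -0.67  1.62  0.1   1.39  0.18]
```

{"op": "arm_command", "data": {
  "increments": [
    [0,-1.06,1.2,0,0.5],
    [0,-2.16,2.6,0,0.5],
    [0,-3.15,4.1,0,0.5],
    [0,-4.0,5.7,0,0.5],
    [0,-4.75,7.3,0,0.5],
    [0,-5.35,9.0,0,0.5],
    [0,-5.7,10.3,0,0.5],
    [0,-6.0,11.6,0,0.5],
    [0,-6.1,12.5,0,0.5],
    [0,-6.1,12.5,0,0.5]
  ]
}}

```text
time: 21.88
tool_pos: [0.484, -0.1309, 0.1505]
eef_rot: [0.677, 0.736, -0.0, -0.003]
force: [-6.1, 5.9, 5.6]
opening: 0.0144
grip_force: 59.4
```

{"op": "arm_command", "data": {
  "increments": [
    [0,0,0,0,0.5],
    [0,0,0,0,0.5],
    [0,0,0,0,0.5]
  ]
}}

```text
time: 22.13
tool_pos: [0.4842, -0.1309, 0.1519]
eef_rot: [0.677, 0.736, -0.001, -0.003]
force: [-6.9, 5.9, 5.5]
opening: 0.0141
grip_force: 59.4
```

Run:
```python
from bf import *
st(); f=grab('wrist'); s=grab('scene'); t=grab('top')
a=cv2.resize(f['img'][150:400,250:600],(700,500)); 
b=cv2.resize(s['img'][190:310,190:310],(400,400),interpolation=cv2.INTER_CUBIC)
c=cv2.resize(t['img'][190:290,340:440],(400,400),interpolation=cv2.INTER_CUBIC)
cv2.imwrite('pics/p1.png',np.vstack([np.hstack([b,c])])[:,:,::-1])
X=np.array([[.562,-.130,.135]]); print(proj(f,X),proj(s,X))
```

```text
t 22.13 p [ 484.2 -130.9  151.9] yaw 94.73 tilt [ 0.003 -0.004 -1.   ] op 14.1 F [-6.9  5.9  5.5] g 59.4 q [ 0.83  0.13 -0.65  1.91  0.08  1.13  0.23]
[[488.66704728 311.65797   ]] [[259.05499474 230.39892532]]
```

{"op": "arm_command", "data": {
  "increments": [
    [0.05,-0.15,0.5,0,0.5],
    [0.1,-0.3,1.0,0,0.5],
    [0.1,-0.35,1.4,0,0.5],
    [0.1,-0.38,1.7,0,0.5],
    [0.1,-0.4,1.9,0,0.5],
    [0.1,-0.4,1.9,0,0.5],
    [0.1,-0.4,1.9,0,0.5]
  ]
}}

```text
time: 22.87
tool_pos: [0.4823, -0.131, 0.1333]
eef_rot: [0.677, 0.736, 0.001, -0.0]
force: [-0.8, 4.6, 4.8]
opening: 0.0143
grip_force: 59.4
```

{"op": "arm_command", "data": {
  "increments": [
    [0,0,0.15,0,0.5],
    [0,0,0.3,0,0.5],
    [0,0,0.3,0,0.5],
    [0,0,0.3,0,0.5]
  ]
}}

```text
time: 23.2
tool_pos: [0.4822, -0.131, 0.1304]
eef_rot: [0.677, 0.736, 0.001, -0.0]
force: [-1.8, 5.3, 7.0]
opening: 0.0138
grip_force: 59.4
```

{"op": "arm_command", "data": {
  "increments": [
    [0,0,0.15,0,0.5],
    [0,0,0.3,0,0.5],
    [0,0,0.3,0,0.5],
    [0,0,0.3,0,0.5]
  ]
}}

```text
time: 23.53
tool_pos: [0.4821, -0.131, 0.1279]
eef_rot: [0.677, 0.736, 0.001, -0.0]
force: [-3.7, 5.9, 9.6]
opening: 0.0141
grip_force: 59.7
```

{"op": "arm_command", "data": {
  "increments": [
    [0,0,0.15,0,0.5],
    [0,0,0.3,0,0.5],
    [0,0,0.45,0,0.5],
    [0,0,0.6,0,0.5],
    [0,0,0.6,0,0.5],
    [0,0,0.6,0,0.5]
  ]
}}

```text
time: 24.03
tool_pos: [0.4821, -0.131, 0.1223]
eef_rot: [0.677, 0.736, 0.0, -0.001]
force: [-5.3, 5.8, 12.7]
opening: 0.0142
grip_force: 60.0
```

Run:
```python
from bf import *
st(); f=grab('wrist'); s=grab('scene')
a=cv2.resize(f['img'][240:360,420:560],(467,400),interpolation=cv2.INTER_CUBIC)
b=cv2.resize(s['img'][200:290,215:305],(330,330),interpolation=cv2.INTER_CUBIC); b=cv2.copyMakeBorder(b,0,70,0,0,cv2.BORDER_CONSTANT)
cv2.imwrite('pics/p2.png',np.hstack([a,b])[:,:,::-1])
```

```text
t 24.03 p [ 482.1 -131.   122.3] yaw 94.72 tilt [ 0.001 -0.    -1.   ] op 14.2 F [-5.3  5.8 12.7] g 60.0 q [ 0.82  0.16 -0.65  1.95  0.11  1.07  0.21]
```

View pics/p2.png

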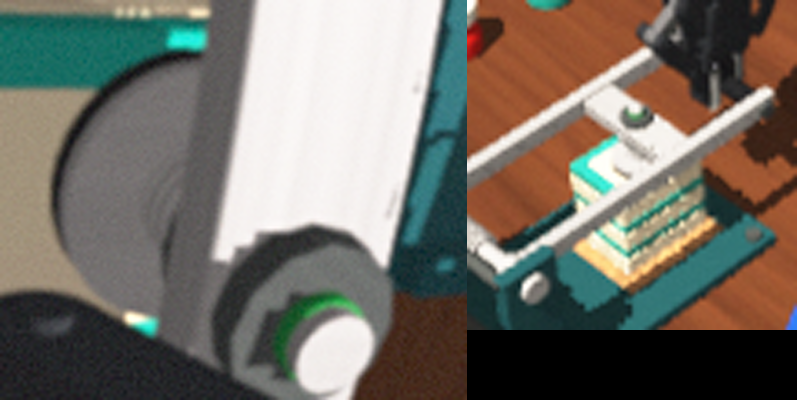

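The green band shows on the stem at (320,315), with no red, and the column is square under the foot. Estimated squeeze is 6.0–6.6 mm, so one small step more.

{"op": "arm_command", "data": {
  "increments": [
    [0,0,0.06,0,0.5],
    [0,0,0.12,0,0.5],
    [0,0,0.12,0,0.5],
    [0,0,0.12,0,0.5],
    [0,0,0.12,0,0.5],
    [0,0,0.12,0,0.5]
  ]
}}

```text
time: 24.63
tool_pos: [0.482, -0.1311, 0.1212]
eef_rot: [0.677, 0.736, 0.0, -0.0]
force: [-5.4, 7.1, 12.1]
opening: 0.0142
grip_force: 60.1
```

Run:
```python
from bf import *
st(); f=grab('wrist'); s=grab('scene')
a=cv2.resize(f['img'][240:360,420:560],(467,400),interpolation=cv2.INTER_CUBIC)
b=cv2.resize(s['img'][210:280,240:310],(400,400),interpolation=cv2.INTER_CUBIC)
cv2.imwrite('pics/p3.png',np.hstack([a[:,:390],b])[:,:,::-1]); st()
```

```text
t 24.63 p [ 482.  -131.1  121.2] yaw 94.71 tilt [ 0.001 -0.    -1.   ] op 14.2 F [-5.4  7.1 12.1] g 60.1 q [ 0.82  0.16 -0.65  1.95  0.11  1.07  0.21]
t 24.73 p [ 482.1 -131.1  121.2] yaw 94.72 tilt [ 0.001 -0.    -1.   ] op 14.6 F [-6.3  6.1 13.5] g 60.1 q [ 0.82  0.16 -0.65  1.95  0.11  1.07  0.21]
```

View pics/p3.png

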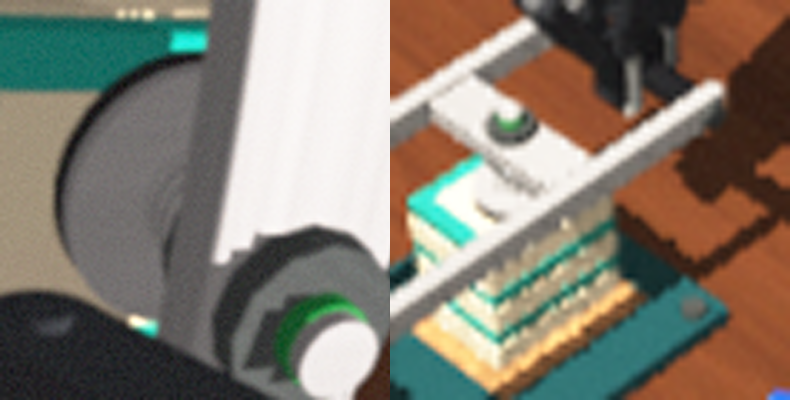

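Green shows clearly on the stem under the steel tip, with no red. The handle force is about 13 N, the value given for half-way, and the column is flush under the foot. Handing in while holding.

```bash
python3 -c "
from rig import manip
print(manip.finish_job())"
```

```text
the job is handed in; nothing more can be done
None
```

Both loose teal-lidded boxes are stacked lids up on box_first, flush to about 2 mm, and the job was handed in at about 25 s with the handle still held down, the spring squeezed about half-way (about 6.8 mm, estimated from the 13 N at the handle), green showing and no red.

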